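Let the glass down the chute with the two-button gate

TASK

Let the glass that waits in the sloping chute roll down: press the two round buttons of the control box together, one under each fingertip, all the way down, and keep both down until the glass has rolled to the stop at the chute's low end and lies still. Then let both buttons come up and move clear. Do not press the square key, do not touch or lift the glass, and leave everything else on the bench where it stands.

Things in the scene. Friction and masses are not known exactly. Their poses are not given: they have to be found in the camera images.
- console: grey metal control box, fixed to the bench, 140 x 150 mm and 50 mm tall on a 160 x 170 mm foot plate; origin under its centre, on the bench. Its y axis runs from the right button to the left one, x away from the square key. The round buttons stand at x = 0, y = +30 and -30 mm, the square key at x = -50 mm, y = 0; a flat white disc (look only) lies at x = +50 mm
- button_left_top (a point): centre of the top face of the round steel button at the box's +y side: cap 28 mm across, its top 24 mm above the box's top face (74 mm above the bench) when up, in a black collar 44 mm across and 12 mm tall. The cap stays 4 mm above the collar when fully down
- button_right_top (a point): the same for the other round button, at the box's -y side, 60 mm from the first, centre to centre
- button_left (a joint): how far the left button is down, m: 0 up, 0.008 fully down on a hard stop. A spring pushes it up: it starts to move at about 1.5 N and takes about 4 N to hold fully down (so both take about 8 N). It draws the outer pair of gate pins down, three times as far as it moves itself
- button_right (a joint): the same for the right button, which draws the inner pair of gate pins down. Either pair alone holds the glass back; both buttons must be down together to let it go, and with one deep down while the other is up the job is spoilt
- key_top (a point): centre of the top of the small square steel key (18 x 18 mm, 12 mm above the box's top face, travel 5 mm, about 1 to 3 N); not to be pressed
- key (a joint): how far the square key is down, m: 0 up, 0.005 down
- glass_center (a point): centre of the green drinking glass (72 mm across, 95 mm long, about 0.25 kg) that lies across the chute behind the gate pins; once both buttons are down it rolls about 0.2 m to the stop in about 1 s
- glass: the same glass; its origin lies on its side and goes round as it rolls: use the centre
- chute: steel chute, fixed to the bench: bed 350 mm long and 115 mm wide with low side walls, sloping 0.12 rad down towards its -x end, where a rubber-faced plate stops the glass; origin on the bench under the middle of the bed, where the bed is 60 mm high; highest point of the waiting glass about 145 mm above the bench
- stop_place (a point): where the glass's centre is when it rests against the stop
- gate_line (a point): the point over the gate pins at the height of the glass's centre; the waiting glass's centre is about 34 mm up the slope from it
- glass_near: green drinking glass made from a bottle, 72 mm across, 95 mm tall, standing open end up; a bystander; origin under its centre
- glass_far: green drinking glass made from a bottle, 72 mm across, 95 mm tall, standing open end up; a bystander; origin under its centre
- glass_side: green drinking glass made from a bottle, 72 mm across, 95 mm tall, standing open end up; a bystander; origin under its centre
- sanding_block: cork sanding block 42 x 82 x 26 mm lying near the control box; origin under its centre; a bystander
- jar: small glass jar with a steel lid, 50 mm across, 60 mm tall, near the control box; origin under its centre; a bystander
- brush: hand brush lying flat on the bench; a bystander
- bottle: green bottle 74 mm across and 220 mm tall, standing at the side; origin under its centre; a bystander
Things that resemble listed ones, but are neither listed nor needed, are in the scene too. Leave any purple or yellow look-alike of the glass alone.

How it is judged:
On the way, in this order (a step that is already met when the one before it is completed fails the run):
1. both round buttons are down together (value of joint each of button_left, button_right above 0.005 m), for 0.1 s.
2. the glass lies still against the stop while both buttons are still down (all of step 1 and distance between glass_center and stop_place below 0.015 m and linear speed of glass below 0.02 m/s), for 0.2 s.
At the end, for the whole second after the job is handed in: The glass's centre is within 15 mm of its place against the stop, at rest (under 20 mm/s), both round buttons and the square key are up (within 1.5 mm). On the way both buttons were at least 5 mm down together, and still were while the glass came to rest at the stop (0.2 s) (distance between glass_center and stop_place below 0.015 m and linear speed of glass below 0.02 m/s and value of joint each of button_left, button_right, key below 0.0015 m); the robot touches nothing.
It fails at once if one round button is pressed deep (over 5 mm) while the other is up (under 1.5 mm) ((value of joint button_left above 0.005 m and value of joint button_right below 0.0015 m) or (value of joint button_right above 0.005 m and value of joint button_left below 0.0015 m)).
It fails at once if a button is let go (under 3 mm) while the glass is past the gate but not yet at the stop (over 30 mm from it) (x of glass_center in the frame of gate_line below -0.005 m and x of glass_center in the frame of stop_place above 0.03 m and value of joint any of button_left, button_right below 0.003 m).
It fails at once if the square key is pressed (over 2.5 mm) (value of joint key above 0.0025 m).
It fails at once if the robot touches the glass (over 0.5 N), or the glass is lifted or falls out of the chute (contact force between any of the fingers, the arm and glass above 0.5 N or z of glass_center in the frame of chute above 0.13 m or z of glass_center in the frame of chute below 0.06 m).
It fails at once if something else on the bench is moved by more than 25 mm (distance of any of glass_near, glass_far, glass_side, sanding_block, jar, brush, bottle from where it was at the start of the episode above 0.025 m).
It also fails if it takes over 32 s, if anything falls off the work surface, if the arm or the gripper's body presses on something with over 40 N, if the wrist force passes 120 N, or if a joint passes its speed limit or range.

ROBOT

A 6-joint arm with a two-finger parallel gripper is mounted at the origin on the work surface. World frame = base frame: x ahead of the robot, y to its left, z up, the work surface at z = 0. Lengths are in m, angles in rad, forces in N, time in s.
With the tool pointing down it reaches from about 0.325 to 0.9 m from the base axis. Payload 6.1 kg.
Tool frame: the origin (TCP) lies at the very end of the fingers, on their centre line; the grasp point (between the pads) lies 19 mm behind it (bot.hold_point_z is the z of the grasp point in the tool frame, in m); z points along the fingers, y is the line along which they close (so a half turn about z gives the same grasp; the last joint's range is limited). The gripper opens to 87 mm and grips with 3 to 60 N. Pads are 19 mm wide; open, the fingers measure 117 mm over their backs; the gripper's body (75 mm by 190 mm) begins 51 mm behind the grasp point.
Start: joints at [1.087, 0.22, 1.526, -0, 1.395, -0.126], TCP at [0.219, 0.585, 0.223] pointing down, gripper open.
Joint ranges: [-2.98, 2.98], [-0.91, 2.08], [0.09, 2.57], [-1.24, 4.39], [0.2, 2.65], [-2.68, 2.68]. Speed limits (rad/s): [2.57, 2.57, 3.01, 3.14, 3.14, 3.14].

INTERFACE

Orientations are given as a 3x3 rotation matrix whose columns are the frame's x, y, z axes.
In Python, from cell import bot gives the robot as it stands.
- The arm moves only by the tool move_arm, never from a script. Its argument "deltas" is a list of rows, each an object of numbers: "claw": the closure in counts, from 0 (fully open) to 255 (shut); "x", "y", "z": the shift along the tool's x, y, z each as a share of 25 mm, from -1 to 1; "yaw": the turn about the tool's z as a share of 90 degrees, from -1 to 1. A call has 1 to 10 rows; each row shifts and turns the commanded pose from where the row before left it, along the tool's axes as they then stand; what a row does not reach is not made up. A row lasts 1/10 s, in which the tool goes at most 50 mm and 8.59 degrees, less where a joint would pass 70% of its speed; a pose out of reach is approached as far as the arm can. A call with a number of a shift or a turn outside -1 to 1 is refused whole. A call with a gripper value outside its range is refused whole. The fingers move at their own pace and stop on an object; "grip_force" is the grip in N (left out, the last holds). Time passes only in rows, so rows that do not move let the fingers close. It gives the time, the measured TCP pose, the force, the opening and the grip force at its end, in the units of the state.
- bot.observe(): the state, without advancing time (a new reading comes with each control period).
- bot.snapshot(name): name is "scene" or "top" or "wrist"; returns the picture (400x640x3 uint8, blue, green, red); there is no depth.
- bot.camera_model(name): a dict with "fx", "fy", "cx", "cy" (pixels), "extrinsics" (4x4, takes a point from camera to world coordinates). Camera axes: x right, y up, looking along -z (the intrinsics and any distortion apply to the point x, -y, -z); pixel columns grow to the right and rows downward; lengths in m; the calibration is good to about 2 mm. A picture is of the moment at which its call begins: read the wrist's pose just before it. camera_model takes no time and is no camera call; for the wrist camera it gives the pose at the moment of the call.
- bot.close_job(): hands the job in; it is judged then, once.
The state is a dict: "t": time; "qpos": joint angles; "qvel": joint speeds; "joint_torque": joint torques, N m; "position": TCP position; "orientation": TCP orientation; "ft_force": force on the tool from outside, world axes, zero at the start; "ft_torque": the same for the moment, N m; "width": opening from 0.0 (shut) to 1.0 (fully open); "grip_force": force on a finger pad.
Only numpy, scipy, OpenCV 4.12 (cv2) and the standard library are available. Lean on these libraries where they do the work, as an engineer would, in place of code of your own. Each camera call takes 0.05 s, during which the arm holds its last target. There are 200 camera calls.

## Working session

There is one attempt and no reset: what is moved stays moved. The work goes in short steps, Python scripts to look and compute and a tool call to move; the robot and the scene stay as the last step left them, time stands still between calls to the robot, and variables do not carry over. Pictures are saved under pics/ and viewed, at most 10 in all, crops included, and the job is handed in when it is done.

Besides the shell and the picture viewer there is one more tool, called after "Emit:" as name(argument=value, ...), one argument or row to a line, values as JSON. move_arm: Moves the arm, as the interface text tells. Its arguments: {"type":"object","properties":{"deltas":{"type":"array"},"grip_force":{"type":"number"}},"required":["deltas"]}

```bash
mkdir -p pics; python3 - <<'E'
from cell import bot
import cv2,json
for n in("scene","top"):
    cv2.imwrite(f"pics/{n}.png",bot.snapshot(n))
    m=bot.camera_model(n);print(n,m)
s=bot.observe();print(s)
E
```

```text
scene {'fx': 462.65252685443176, 'fy': 462.65252685443176, 'cx': 317.03621280245204, 'cy': 192.89390165505068, 'extrinsics': array([[-0.2378928 , -0.84466427,  0.47953029,  1.30181682],
       [ 0.97120781, -0.20038337,  0.12884832,  0.17470284],
       [-0.01274368,  0.49637565,  0.86801429,  1.44377327],
       [ 0.        ,  0.        ,  0.        ,  1.        ]])}
top {'fx': 519.7812678766409, 'fy': 519.7812678766409, 'cx': 311.113479874399, 'cy': 191.7490306040365, 'extrinsics': array([[ 1.22674380e-02,  9.87541169e-01, -1.56881963e-01,
         3.01632398e-01],
       [-9.99923191e-01,  1.23927069e-02, -1.79673402e-04,
         9.95074851e-04],
       [ 1.76675730e-03,  1.56872117e-01,  9.87617344e-01,
         1.52100194e+00],
       [ 0.00000000e+00,  0.00000000e+00,  0.00000000e+00,
         1.00000000e+00]])}
{'t': 0.1, 'qpos': array([ 1.08688474e+00,  2.21146401e-01,  1.52747818e+00, -1.60337721e-05,
        1.39470943e+00, -1.26086320e-01]), 'qvel': array([-0.00124132, -0.00163387, -0.00441895, -0.00154812, -0.00030387,
        0.00096411]), 'joint_torque': array([-9.25292807e-04, -4.95951784e+01, -3.88516688e+01,  7.00061163e-02,
        5.16719045e-02, -6.33085665e-05]), 'position': array([0.21863994, 0.58491887, 0.22155699]), 'orientation': array([[-9.36661619e-01,  3.50234747e-01, -7.96183069e-04],
       [ 3.50235593e-01,  9.36660360e-01, -1.54875891e-03],
       [ 2.03323936e-04, -1.72951467e-03, -9.99998484e-01]]), 'ft_force': array([ 0.44599538,  0.06516389, -0.09840837]), 'ft_torque': array([-0.02629714, -0.00255598, -0.06804687]), 'grip_force': 0.0, 'width': 0.9973477030544206}
```

View pics/scene.png

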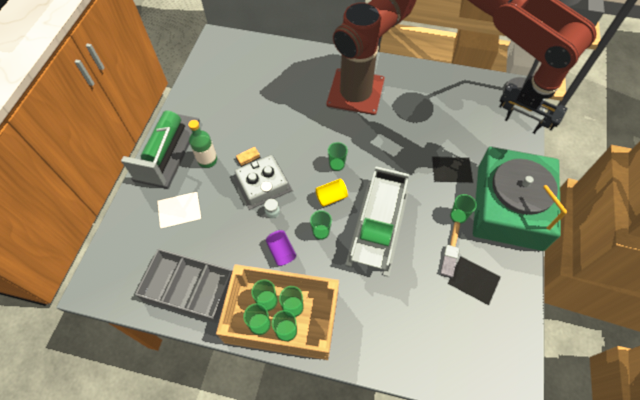

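View pics/top.png

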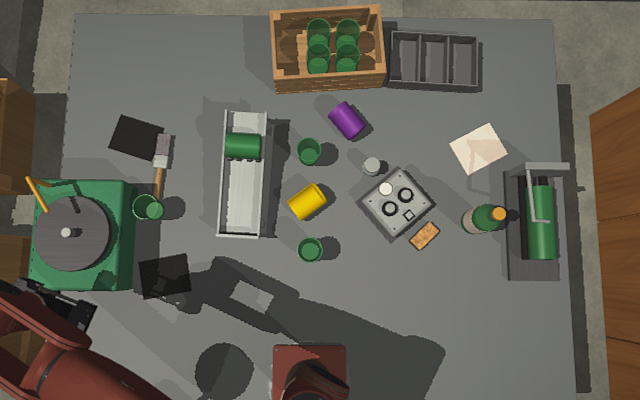

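The top view shows the console at about (397,202), with the white disc at (386,188), buttons at about (390,209) and (405,195), and the square key at about (408,215). The green glass is in the chute at (242,146). The cork block (424,236) and the jar (372,166) are close to the console. I'll enlarge the console in both views to confirm.

```bash
python3 - <<'E'
import cv2,numpy as np
a=cv2.imread("pics/top.png")[160:250,350:450];b=cv2.imread("pics/scene.png")[145:220,225:300]
a=cv2.resize(a,(500,450),interpolation=cv2.INTER_CUBIC)
b=cv2.resize(b,(300,300),interpolation=cv2.INTER_CUBIC)
c=np.zeros((450,800,3),np.uint8);c[:,:500]=a;c[:300,500:]=b
cv2.imwrite("pics/crop1.png",c)
E
```

```text
(no output)
```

View pics/crop1.png

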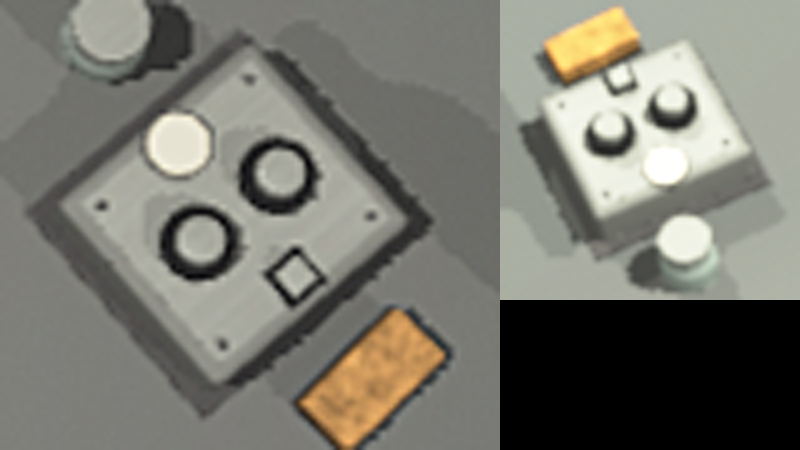

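The enlarged crop confirms the console. The two round caps are at crop pixels (280,173) and (203,240), the white disc at (178,144) and the key at (296,276). The key-to-disc direction is up-left in the image, so the left button is the lower-left one (203,240).

```bash
cat > h.py <<'E'
import numpy as np
from cell import bot
def pix(n,u,v,z,m=None):
    m=m or bot.camera_model(n);E=m["extrinsics"]
    d=E[:3,:3]@np.array([(u-m["cx"])/m["fx"],-(v-m["cy"])/m["fy"],-1]);o=E[:3,3]
    return (o+d*(z-o[2])/d[2])[:2]
E
python3 - <<'E'
from h import *
f=lambda x,y:(350+(x+.5)/5-.5,160+(y+.5)/5-.5)
g=lambda x,y:(225+(x-500+.5)/4-.5,145+(y+.5)/4-.5)
for n,F,P in(("top",f,[(203,240),(280,173),(178,144),(296,276)]),("scene",g,[(680,100),(612,127),(665,166),(621,79)])):
    L,R,D,K=[pix(n,*F(*p),z) for p,z in zip(P,(.074,.074,.05,.062))]
    print(n,L,R,D,K,"mid",(L+R)/2,(D+K)/2,"len",np.linalg.norm(L-R),np.linalg.norm(D-K),"yaw y-axis",np.degrees(np.arctan2(*(L-R)[::-1])),"yaw x",np.degrees(np.arctan2(*(D-K)[::-1])))
b=bot.observe();print(np.degrees(np.arctan2(b['orientation'][1,1],b['orientation'][0,1])))
E
```

```text
top [ 0.48924058 -0.22118929] [ 0.52783586 -0.26502995] [ 0.54769555 -0.21116994] [ 0.47096535 -0.27531605] mid [ 0.50853822 -0.24310962] [ 0.50933045 -0.243243  ] len 0.058408896306627586 0.1000112398145686 yaw y-axis 131.35918951388967 yaw x 39.89547168151723
scene [ 0.49201485 -0.21333279] [ 0.53248467 -0.26312508] [ 0.54668733 -0.21322225] [ 0.47570968 -0.27451615] mid [ 0.51224976 -0.23822894] [ 0.5111985 -0.2438692] len 0.06416445606741526 0.09378043408752558 yaw y-axis 129.1032761980986 yaw x 40.81278059607016
69.49829398446926
```

Both cameras agree: the centre is about (0.510, -0.243), with the button line at about 130° (tool y goes to -50°). I'll leave by the -y side, rise a little and turn, with the claw set to about 45 mm.

Emit:
move_arm(
  deltas=[
    {"x": -0.6,"y": -1,"z": -0.2,"claw": 123},
    {"x": -0.6,"y": -1,"z": -0.2,"claw": 123},
    {"x": -0.6,"y": -1,"z": -0.2,"claw": 123},
    {"x": -0.6,"y": -1,"z": -0.2,"claw": 123},
    {"x": -0.6,"y": -1,"z": -0.2,"claw": 123},
    {"x": -0.6,"y": -1,"z": -0.2,"claw": 123},
    {"x": -0.6,"y": -1,"z": -0.2,"claw": 123},
    {"x": -0.6,"y": -1,"z": -0.2,"claw": 123},
    {"x": -0.6,"y": -1,"z": -0.2,"claw": 123},
    {"x": -0.6,"y": -1,"z": -0.2,"claw": 123},
  ],
)

```text
invalid input at $.deltas[0]: expected keys claw, x, y, z, yaw
```

Emit:
move_arm(
  deltas=[
    {"yaw": 0.095},
    {"yaw": 0.095},
    {"yaw": 0.095},
    {"yaw": 0.095},
    {"yaw": 0.095},
    {"yaw": 0.095},
    {"yaw": 0.095},
    {"yaw": 0.095},
    {"yaw": 0.095},
    {"yaw": 0.095},
  ],
)

```text
invalid input at $.deltas[0]: expected keys claw, x, y, z, yaw
```

Emit:
move_arm(
  deltas=[
    {"yaw": 0.095},
    {"yaw": 0.095},
    {"yaw": 0.095},
    {"yaw": 0.095},
    {},
  ],
)

```text
invalid input at $.deltas[0]: expected keys claw, x, y, z, yaw
```

Emit:
move_arm(
  deltas=[
    {"x": -0.6,"y": -1,"z": -0.2,"yaw": 0,"claw": 123},
    {"x": -0.6,"y": -1,"z": -0.2,"yaw": 0,"claw": 123},
    {"x": -0.6,"y": -1,"z": -0.2,"yaw": 0,"claw": 123},
    {"x": -0.6,"y": -1,"z": -0.2,"yaw": 0,"claw": 123},
    {"x": -0.6,"y": -1,"z": -0.2,"yaw": 0,"claw": 123},
    {"x": -0.6,"y": -1,"z": -0.2,"yaw": 0,"claw": 123},
    {"x": -0.6,"y": -1,"z": -0.2,"yaw": 0,"claw": 123},
    {"x": -0.6,"y": -1,"z": -0.2,"yaw": 0,"claw": 123},
    {"x": -0.6,"y": -1,"z": -0.2,"yaw": 0,"claw": 123},
    {"x": -0.6,"y": -1,"z": -0.2,"yaw": 0,"claw": 123},
  ],
)

```text
t: 1.1
position: [0.2716, 0.2974, 0.2723]
orientation: [[-0.937, 0.35, -0.0], [0.35, 0.937, -0.0], [0.0, -0.001, -1.0]]
ft_force: [0.5, -0.0, -0.1]
width: 0.519
grip_force: 0.0
```

Emit:
move_arm(
  deltas=[
    {"x": 0,"y": 0,"z": 0,"yaw": 0.095,"claw": 123},
    {"x": 0,"y": 0,"z": 0,"yaw": 0.095,"claw": 123},
    {"x": 0,"y": 0,"z": 0,"yaw": 0.095,"claw": 123},
    {"x": 0,"y": 0,"z": 0,"yaw": 0.095,"claw": 123},
    {"x": 0,"y": 0,"z": 0,"yaw": 0.095,"claw": 123},
    {"x": 0,"y": 0,"z": 0,"yaw": 0.095,"claw": 123},
    {"x": 0,"y": 0,"z": 0,"yaw": 0.095,"claw": 123},
    {"x": 0,"y": 0,"z": 0,"yaw": 0.095,"claw": 123},
    {"x": 0,"y": 0,"z": 0,"yaw": 0.095,"claw": 123},
    {"x": 0,"y": 0,"z": 0,"yaw": 0.095,"claw": 123},
  ],
)

```text
t: 2.1
position: [0.2716, 0.2985, 0.2721]
orientation: [[0.282, 0.96, -0.001], [0.96, -0.282, -0.0], [-0.001, -0.0, -1.0]]
ft_force: [-0.1, -0.3, -0.6]
width: 0.52
grip_force: 0.0
```

Emit:
move_arm(
  deltas=[
    {"x": 0,"y": 0,"z": 0,"yaw": 0.095,"claw": 123},
    {"x": 0,"y": 0,"z": 0,"yaw": 0.095,"claw": 123},
    {"x": 0,"y": 0,"z": 0,"yaw": 0.095,"claw": 123},
    {"x": 0,"y": 0,"z": 0,"yaw": 0.095,"claw": 123},
    {"x": 0,"y": 0,"z": 0,"yaw": 0,"claw": 123},
  ],
)

```text
t: 2.6
position: [0.2716, 0.2985, 0.2722]
orientation: [[0.769, 0.639, -0.001], [0.639, -0.769, -0.0], [-0.001, 0.0, -1.0]]
ft_force: [-1.0, -0.2, 0.5]
width: 0.516
grip_force: 0.0
```

Emit:
move_arm(
  deltas=[
    {"x": -0.27,"y": 0.95,"z": 0,"yaw": 0,"claw": 123},
    {"x": -0.27,"y": 0.95,"z": 0,"yaw": 0,"claw": 123},
    {"x": -0.27,"y": 0.95,"z": 0,"yaw": 0,"claw": 123},
    {"x": -0.27,"y": 0.95,"z": 0,"yaw": 0,"claw": 123},
    {"x": -0.27,"y": 0.95,"z": 0,"yaw": 0,"claw": 123},
    {"x": -0.27,"y": 0.95,"z": 0,"yaw": 0,"claw": 123},
    {"x": -0.27,"y": 0.95,"z": 0,"yaw": 0,"claw": 123},
    {"x": -0.27,"y": 0.95,"z": 0,"yaw": 0,"claw": 123},
    {"x": -0.27,"y": 0.95,"z": 0,"yaw": 0,"claw": 123},
    {"x": -0.27,"y": 0.95,"z": 0,"yaw": 0,"claw": 123},
  ],
)

```text
t: 3.6
position: [0.3722, 0.0721, 0.2724]
orientation: [[0.765, 0.644, -0.0], [0.644, -0.765, 0.0], [0.0, -0.0, -1.0]]
ft_force: [0.6, 0.2, 0.8]
width: 0.516
grip_force: 0.0
```

Emit:
move_arm(
  deltas=[
    {"x": -0.27,"y": 0.95,"z": 0,"yaw": 0,"claw": 123},
    {"x": -0.27,"y": 0.95,"z": 0,"yaw": 0,"claw": 123},
    {"x": -0.27,"y": 0.95,"z": 0,"yaw": 0,"claw": 123},
    {"x": -0.27,"y": 0.95,"z": 0,"yaw": 0,"claw": 123},
    {"x": -0.27,"y": 0.95,"z": 0,"yaw": 0,"claw": 123},
    {"x": -0.27,"y": 0.95,"z": 0,"yaw": 0,"claw": 123},
    {"x": -0.27,"y": 0.95,"z": 0,"yaw": 0,"claw": 123},
    {"x": -0.27,"y": 0.95,"z": 0,"yaw": 0,"claw": 123},
    {"x": -0.27,"y": 0.95,"z": 0,"yaw": 0,"claw": 123},
    {"x": -0.27,"y": 0.95,"z": 0,"yaw": 0,"claw": 123},
  ],
)

```text
t: 4.6
position: [0.4723, -0.1536, 0.2722]
orientation: [[0.765, 0.644, -0.0], [0.644, -0.765, 0.0], [-0.0, -0.0, -1.0]]
ft_force: [-0.1, -0.3, 0.6]
width: 0.515
grip_force: 0.0
```

Emit:
move_arm(
  deltas=[
    {"x": -0.27,"y": 0.95,"z": 0.5,"yaw": 0,"claw": 123},
    {"x": -0.27,"y": 0.95,"z": 0.5,"yaw": 0,"claw": 123},
    {"x": -0.27,"y": 0.95,"z": 0.5,"yaw": 0,"claw": 123},
    {"x": -0.27,"y": 0.9,"z": 0.5,"yaw": 0,"claw": 123},
    {"x": 0,"y": 0,"z": 0,"yaw": 0,"claw": 123},
  ],
)

```text
t: 5.1
position: [0.5107, -0.2435, 0.2197]
orientation: [[0.767, 0.642, -0.004], [0.642, -0.767, 0.002], [-0.002, -0.004, -1.0]]
ft_force: [-0.4, 0.4, -0.2]
width: 0.518
grip_force: 0.0
```

```bash
python3 - <<'E'
from h import *
import cv2,pickle
m=bot.camera_model("wrist");im=bot.snapshot("wrist");cv2.imwrite("pics/w1.png",im);pickle.dump(m,open("w1.pkl","wb"))
print(m,bot.observe()['position'])
E
```

```text
{'fx': 343.8623517767661, 'fy': 343.8623517767661, 'cx': 318.02900230914184, 'cy': 202.02053584995505, 'extrinsics': array([[ 0.64200992,  0.74168958,  0.19421592,  0.56306118],
       [-0.76668595,  0.62237999,  0.15759381, -0.2014031 ],
       [-0.00399042, -0.25007941,  0.96821711,  0.38122747],
       [ 0.        ,  0.        ,  0.        ,  1.        ]])} [ 0.5106774  -0.2423607   0.22074812]
```

View pics/w1.png

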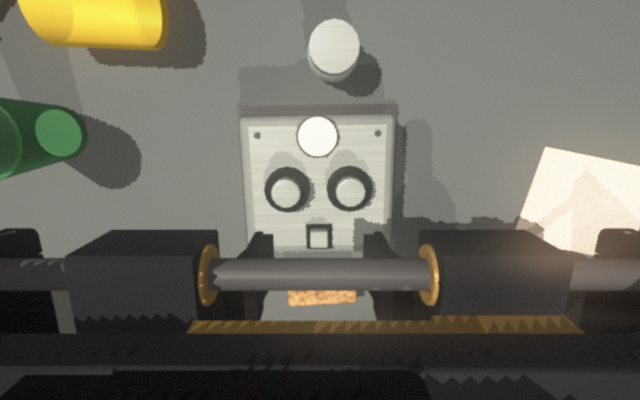

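The wrist view shows the caps at about (287,193) and (351,191), the disc at (318,137) and the key at (319,236). The jar and cork block are outside the fingers. I'll enlarge it for better pixel readings.

```bash
python3 - <<'E'
import cv2
a=cv2.imread("pics/w1.png")[100:250,230:410]
cv2.imwrite("pics/w1c.png",cv2.resize(a,None,fx=4,fy=4,interpolation=cv2.INTER_CUBIC))
E
```

```text
(no output)
```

View pics/w1c.png

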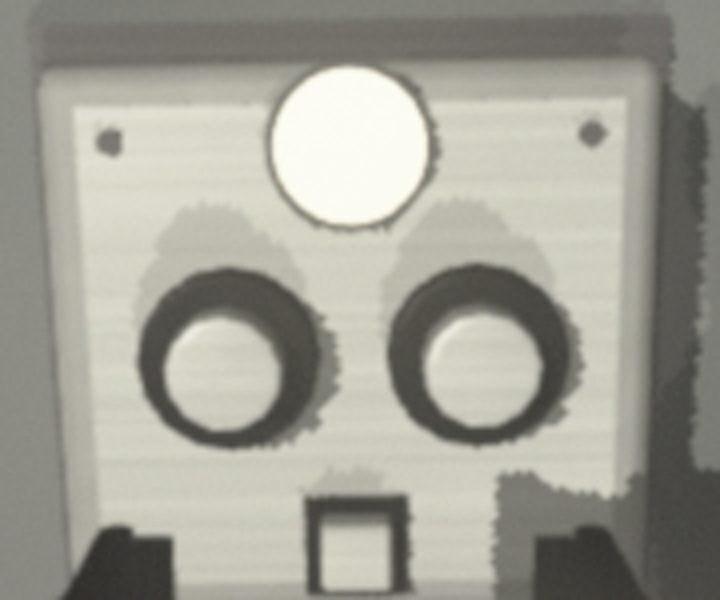

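```bash
python3 - <<'E'
from h import *
import pickle
m=pickle.load(open("w1.pkl","rb"))
f=lambda x,y:(230+(x+.5)/4-.5,100+(y+.5)/4-.5)
L,R,D,K=[pix("wrist",*f(*p),z,m) for p,z in zip([(222,373),(484,370),(351,147),(357,555)],(.074,.074,.05,.062))]
print(L,R,(L+R)/2,(D+K)/2,np.linalg.norm(L-R),np.linalg.norm(D-K),np.degrees(np.arctan2(*(R-L)[::-1])),np.degrees(np.arctan2(*(D-K)[::-1])))
s=bot.observe();O=s['orientation'];e=np.r_[(L+R)/2-s['position'][:2],0]
print(s['t'],s['position'],O.T@e,np.degrees(np.arctan2(O[1,1],O[0,1])))
E
```

```text
[ 0.48868142 -0.22273968] [ 0.52779385 -0.26826457] [ 0.50823764 -0.24550213] [ 0.50834639 -0.24566708] 0.06001915171768514 0.0982058889629384 -49.33267931127486 40.818527217261526
5.15 [ 0.5106774  -0.2423607   0.22074812] [-3.88690819e-03  8.44349384e-04  1.00445568e-06] -50.09039012735288
```

Emit:
move_arm(
  deltas=[
    {"x": -0.1,"y": 0.02,"z": 0.9,"yaw": -0.008,"claw": 123},
    {"x": 0,"y": 0,"z": 0.9,"yaw": 0,"claw": 123},
    {"x": 0,"y": 0,"z": 0.9,"yaw": 0,"claw": 123},
    {"x": 0,"y": 0,"z": 0.9,"yaw": 0,"claw": 123},
    {"x": 0,"y": 0,"z": 0.9,"yaw": 0,"claw": 123},
    {"x": 0,"y": 0,"z": 0.8,"yaw": 0,"claw": 123},
    {"x": 0,"y": 0,"z": 0,"yaw": 0,"claw": 123},
    {"x": 0,"y": 0,"z": 0,"yaw": 0,"claw": 123},
  ],
)

```text
t: 5.95
position: [0.5099, -0.2434, 0.0907]
orientation: [[0.759, 0.651, -0.0], [0.651, -0.759, 0.0], [0.0, -0.0, -1.0]]
ft_force: [0.0, -0.6, 0.0]
width: 0.517
grip_force: 0.0
```

```bash
python3 - <<'E'
from h import *
import cv2
a=bot.snapshot("scene")[130:230,215:315];b=bot.snapshot("wrist")
c=np.zeros((400,800,3),np.uint8);c[:,:400]=cv2.resize(a,(400,400),interpolation=cv2.INTER_CUBIC)
c[:250,400:]=cv2.resize(b,(400,250))
cv2.imwrite("pics/c2.png",c)
s=bot.observe();print(s['position'],s['ft_force'],s['ft_torque'])
E
```

```text
[ 0.51086641 -0.24422563  0.09191325] [ 0.18398751 -0.35837921 -0.13988483] [-0.07110278  0.16178795 -0.02455122]
```

View pics/c2.png

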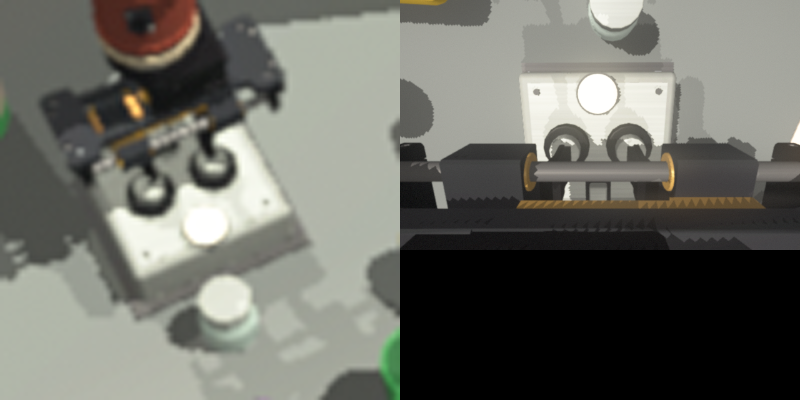

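Both fingertips sit in line above the two caps, clear of the key. Now I'll press slowly.

Emit:
move_arm(
  deltas=[
    {"x": -0.03,"y": 0,"z": 0.5,"yaw": 0,"claw": 123},
    {"x": 0,"y": 0,"z": 0.1,"yaw": 0,"claw": 123},
    {"x": 0,"y": 0,"z": 0.1,"yaw": 0,"claw": 123},
    {"x": 0,"y": 0,"z": 0.1,"yaw": 0,"claw": 123},
    {"x": 0,"y": 0,"z": 0,"yaw": 0,"claw": 123},
    {"x": 0,"y": 0,"z": 0,"yaw": 0,"claw": 123},
  ],
)

```text
t: 6.65
position: [0.5094, -0.2445, 0.0701]
orientation: [[0.76, 0.65, 0.0], [0.65, -0.76, -0.0], [0.0, 0.0, -1.0]]
ft_force: [-1.7, 0.7, 4.9]
width: 0.519
grip_force: 2.0
```

Emit:
move_arm(
  deltas=[
    {"x": 0,"y": 0,"z": 0.1,"yaw": 0,"claw": 123},
    {"x": 0,"y": 0,"z": 0.1,"yaw": 0,"claw": 123},
    {"x": 0,"y": 0,"z": 0,"yaw": 0,"claw": 123},
  ],
)

```text
t: 6.95
position: [0.5096, -0.2446, 0.0663]
orientation: [[0.76, 0.65, 0.0], [0.65, -0.76, -0.0], [0.0, 0.001, -1.0]]
ft_force: [-4.8, 2.2, 12.4]
width: 0.513
grip_force: 5.6
```

12.4 N is more than the 8 N needed, so both buttons are on their stops. Holding.

Emit:
move_arm(
  deltas=[
    {"x": 0,"y": 0,"z": 0.02,"yaw": 0,"claw": 123},
    {"x": 0,"y": 0,"z": 0,"yaw": 0,"claw": 123},
    {"x": 0,"y": 0,"z": 0,"yaw": 0,"claw": 123},
    {"x": 0,"y": 0,"z": 0,"yaw": 0,"claw": 123},
    {"x": 0,"y": 0,"z": 0,"yaw": 0,"claw": 123},
    {"x": 0,"y": 0,"z": 0,"yaw": 0,"claw": 123},
    {"x": 0,"y": 0,"z": 0,"yaw": 0,"claw": 123},
    {"x": 0,"y": 0,"z": 0,"yaw": 0,"claw": 123},
    {"x": 0,"y": 0,"z": 0,"yaw": 0,"claw": 123},
    {"x": 0,"y": 0,"z": 0,"yaw": 0,"claw": 123},
  ],
)

```text
t: 7.95
position: [0.5096, -0.2446, 0.0663]
orientation: [[0.76, 0.65, 0.0], [0.65, -0.76, -0.0], [0.0, 0.001, -1.0]]
ft_force: [-5.8, 2.8, 14.1]
width: 0.518
grip_force: 6.9
```

Emit:
move_arm(
  deltas=[
    {"x": 0,"y": 0,"z": 0,"yaw": 0,"claw": 123},
    {"x": 0,"y": 0,"z": 0,"yaw": 0,"claw": 123},
    {"x": 0,"y": 0,"z": 0,"yaw": 0,"claw": 123},
    {"x": 0,"y": 0,"z": 0,"yaw": 0,"claw": 123},
    {"x": 0,"y": 0,"z": 0,"yaw": 0,"claw": 123},
    {"x": 0,"y": 0,"z": 0,"yaw": 0,"claw": 123},
    {"x": 0,"y": 0,"z": 0,"yaw": 0,"claw": 123},
    {"x": 0,"y": 0,"z": 0,"yaw": 0,"claw": 123},
    {"x": 0,"y": 0,"z": 0,"yaw": 0,"claw": 123},
    {"x": 0,"y": 0,"z": 0,"yaw": 0,"claw": 123},
  ],
)

```text
t: 8.95
position: [0.5096, -0.2447, 0.0663]
orientation: [[0.76, 0.65, 0.0], [0.65, -0.76, -0.0], [0.0, 0.001, -1.0]]
ft_force: [-4.9, 3.2, 14.7]
width: 0.517
grip_force: 6.9
```

```bash
python3 - <<'E'
from h import *
import cv2
b=bot.snapshot("scene");a=bot.snapshot("top")
c=np.zeros((400,800,3),np.uint8);c[:,:400]=cv2.resize(a[80:260,180:360],(400,400));c[:,400:]=cv2.resize(b[130:290,280:440],(400,400))
cv2.imwrite("pics/c3.png",c);s=bot.observe();print(s['t'],s['position'],s['ft_force'])
E
```

```text
9.05 [ 0.50959818 -0.24463734  0.06630176] [-5.52796748  3.24564543 13.50435993]
```

View pics/c3.png

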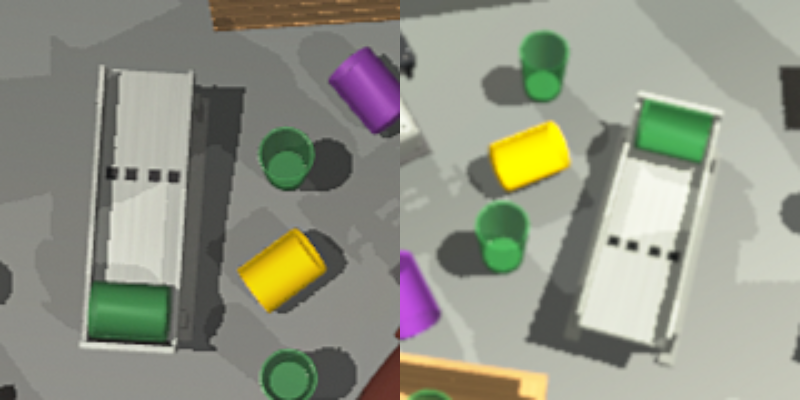

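The glass lies against the stop at the low end, with all four pins down. I'll hold one more second, then release straight up.

Emit:
move_arm(
  deltas=[
    {"x": 0,"y": 0,"z": 0,"yaw": 0,"claw": 123},
    {"x": 0,"y": 0,"z": 0,"yaw": 0,"claw": 123},
    {"x": 0,"y": 0,"z": 0,"yaw": 0,"claw": 123},
    {"x": 0,"y": 0,"z": 0,"yaw": 0,"claw": 123},
    {"x": 0,"y": 0,"z": 0,"yaw": 0,"claw": 123},
    {"x": 0,"y": 0,"z": 0,"yaw": 0,"claw": 123},
    {"x": 0,"y": 0,"z": 0,"yaw": 0,"claw": 123},
    {"x": 0,"y": 0,"z": 0,"yaw": 0,"claw": 123},
    {"x": 0,"y": 0,"z": 0,"yaw": 0,"claw": 123},
    {"x": 0,"y": 0,"z": 0,"yaw": 0,"claw": 123},
  ],
)

```text
t: 10.05
position: [0.5096, -0.2447, 0.0663]
orientation: [[0.76, 0.65, 0.0], [0.65, -0.76, -0.0], [0.0, 0.001, -1.0]]
ft_force: [-6.2, 2.6, 13.8]
width: 0.516
grip_force: 6.9
```

Emit:
move_arm(
  deltas=[
    {"x": 0,"y": 0,"z": -0.2,"yaw": 0,"claw": 123},
    {"x": 0,"y": 0,"z": -0.2,"yaw": 0,"claw": 123},
    {"x": 0,"y": 0,"z": -0.5,"yaw": 0,"claw": 123},
    {"x": 0,"y": 0,"z": -1,"yaw": 0,"claw": 123},
    {"x": 0,"y": 0,"z": -1,"yaw": 0,"claw": 123},
    {"x": 0,"y": 0,"z": -1,"yaw": 0,"claw": 123},
    {"x": 0,"y": 0,"z": -1,"yaw": 0,"claw": 123},
    {"x": 0,"y": 0,"z": 0,"yaw": 0,"claw": 123},
    {"x": 0,"y": 0,"z": 0,"yaw": 0,"claw": 123},
    {"x": 0,"y": 0,"z": 0,"yaw": 0,"claw": 123},
  ],
)

```text
t: 11.05
position: [0.5085, -0.244, 0.1857]
orientation: [[0.76, 0.65, -0.002], [0.65, -0.76, 0.001], [-0.001, -0.002, -1.0]]
ft_force: [0.2, -1.2, -0.5]
width: 0.516
grip_force: 0.0
```

```bash
python3 - <<'E'
from h import *
import cv2
b=bot.snapshot("wrist");a=bot.snapshot("top")
c=np.zeros((400,800,3),np.uint8);c[:,:400]=cv2.resize(a[80:260,180:360],(400,400));c[:250,400:]=cv2.resize(b,(400,250))
cv2.imwrite("pics/c4.png",c);s=bot.observe();print(s['t'],s['position'],s['ft_force'])
E
```

```text
11.15 [ 0.50842273 -0.24391317  0.18535439] [ 0.94312594  0.38658551 -0.72689649]
```

View pics/c4.png

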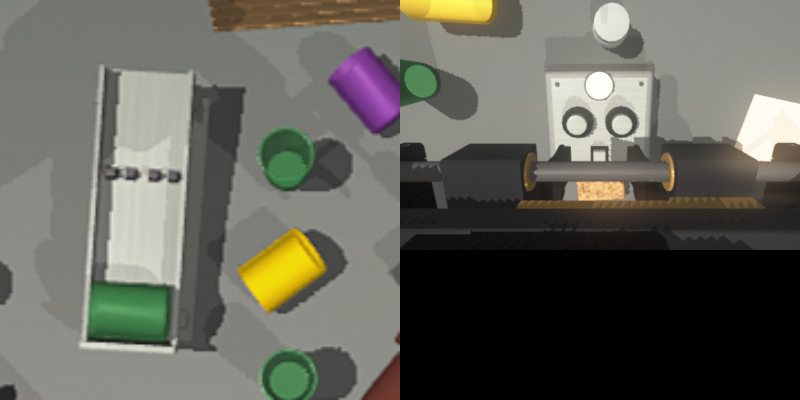

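The glass is still against the stop, the pins and both buttons are up, and the gripper is clear.

```bash
python3 -c "
from cell import bot
print(bot.close_job())"
```

```text
the job is handed in; nothing more can be done
None
```

I pressed both round buttons together and held them down until the glass lay against the stop, then released them and moved clear; the job is handed in, but no verdict came back.

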